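Fetch the interlock key from behind two others and seat it

ROBOT

A 7-joint arm with a two-finger parallel gripper is mounted at the origin on the work surface. World frame = base frame: x ahead of the robot, y to its left, z up, the work surface at z = 0. Lengths are in m, angles in rad, forces in N, time in s.
With the tool pointing down it reaches from about 0.35 to 0.9 m from the base axis. Payload 8.1 kg.
Tool frame: the origin (TCP) lies at the very end of the fingers, on their centre line; the grasp point (between the pads) lies 19 mm behind it; x points along the fingers, y is the direction in which the jaws open and shut, and the axes are right-handed (so a half turn about x gives the same grasp; the last joint's range is limited). The gripper opens to 85 mm and grips with 20 to 120 N. Pads are 22 mm wide; open, the fingers measure 114 mm over their backs; the gripper's body (76 mm by 85 mm) begins 54 mm behind the grasp point. The pads swing forward as they close: fully open they stand 13 mm farther back than shut.
Start: joints at [1.243, 0.434, 0.025, 1.573, -0.012, 1.134, -0.075], TCP at [0.139, -0.609, 0.231] pointing down, gripper open.
Joint ranges: [-2.62, 2.62], [-0.44, 2.09], [-1.27, 1.32], [0.08, 2.57], [-1.32, 4.46], [0.12, 2], [-2.74, 2.74]. Speed limits (rad/s): [2.22, 2.22, 3.01, 3.01, 3.14, 3.14, 3.14].

INTERFACE

Orientations are given as a rotation vector (axis times angle).
In Python, from rig import bot gives the robot as it stands. Calls block until the motion is done:
- bot.move_ptp(position, orientation): joint-space move of the TCP to a pose.
- bot.servo_line(position, frame=None, rate=0.15): straight line of the TCP; frame=None keeps the orientation; rate is the mean speed in m/s.
- bot.move_joints(angles): joint-space move.
- bot.grip(opening): opening from 0.0 (shut) to 1.0 (fully open); the grip force is fixed at half the most; returns when the fingers have stopped.
- bot.hold(seconds).
- bot.ik(position, orientation): joint angles nearest the present ones, or None.
- bot.snapshot(name): name is "side" or "top" or "wrist"; returns a dict with "pixels" (400x640x3 uint8, red, green, blue), "K" (3x3 intrinsics, pixels), "T" (4x4, takes a point from camera to world coordinates). Camera axes: x right, y down, z forward; pixel columns grow to the right and rows downward; lengths in m; the calibration is good to about 2 mm. A picture is of the moment at which its call begins. There is no depth.
A pose or a line that the arm cannot do raises bot.MotionError and nothing moves.
- bot.close_job(): hands the job in, once; it reports no verdict.
Trained networks look in a picture, given as the dict that the camera call returned (one of the last four; its "shot" number tells which), for a name from the list of things; names that differ only in an ending like _2 or _b are one class to them, and where a whole thing is asked for, a point or a joint stands for the part that bears it (a point fixed in the world has none). Each returns a list of dicts, best first, with "p" (0 to 1); they miss things now and then, are a little off and sometimes report something else, mostly with a low value. They report only what shows in the picture. A call takes as long as a camera call. They do not tell look-alikes from the thing itself.
- bot.outline_of(picture, query): "mask" (400x640 bool, what is visible of it).
- bot.mark_of(picture, query): "position" ([x, y, z] in m, in world coordinates, good to about 4 mm: a listed point, or the origin of a listed thing).
Readings, each from a call of its own:
- bot.current_t(): time.
- bot.current_q(): joint angles.
- bot.current_qvel(): joint speeds.
- bot.current_tau(): joint torques, N m.
- bot.current_position(): TCP position.
- bot.current_tool_rot(): TCP orientation.
- bot.current_contact_force(): force on the tool from outside, world axes, zero at the start.
- bot.current_wrist_torque(): the same for the moment, N m.
- bot.current_grip_width(): opening from 0.0 (shut) to 1.0 (fully open).
Only numpy, scipy, OpenCV 4.12 (cv2) and the standard library are available. Lean on these libraries where they do the work, as an engineer would, in place of code of your own. Each camera call takes 0.05 s, during which the arm holds its last target.

TASK

The key for the interlock box hangs at the back of the crowded hook. Move the two keys in front of it over to the spare hook and leave them hanging there, then take the rear key and push its blade gently into the socket on top of the interlock box until the key's shoulder sits down on the socket, and let go. Feel for the socket, because it is not exactly in the middle of its slot; do not strain the hooks or ram the socket, never drop a key, and leave the other things on the bench alone.

Things in the scene. Friction and masses are not known exactly. Their poses are not given: they have to be found in the camera images.
- full_hook: Crowded hook: steel stand fixed to the bench, three keys on its arm. Origin on the bench under the post, z up; the arm runs from the post to -x. 8 mm round bar, arm axis 160 high from x 0 to -115; then the tip slopes up, axis 170 high at x -123. Nothing stands above the bar. The bent wire gives about 1 mm per 3.5 N up, down and sideways. Foot plate 150 x 90 x 6. Over 15 N strains it.
- spare_hook: Spare hook: same stand, sizes and axes as full_hook, empty at the start, left or right of the box. Room for two keys 30 mm or more apart along the arm. On either hook a hanging key's eye apex is 166 above the bench; raised 10 to 18 mm from there (14 best) the eye passes over the tip untouched. More than 15 N strains it.
- front_key: Aluminium key nearest the hook's tip, about 94 from the post. Flat steel blade 28 (y) x 6 (x). About 90 g, hangs upright. Origin: middle of the blade's lower end; z up the key, x its 12 mm thickness (along the arm as it hangs), y its width. Shape above the blade is told under the three _eye points, heights from this origin.
- middle_key: The second key on the crowded hook, about 62 from the post; same as front_key.
- rear_key: The wanted key, nearest the post (about 30 from it). Square steel blade 12 x 12, 40 long, its lowest 6 stepped: 8 x 8 for 3, then 10 x 10 for 3. Otherwise the same size, weight, origin and axes as front_key.
- front_key_eye (a point): Apex (top inside point) of front_key's closed eye, 74 above its origin. All keys, heights from the origin: blade 0-40, shoulder bar 40-46 (36 wide), eye inside 24 wide with floor at 46, walls to 62, then a 45 degree roof up to 74; grip tab 76-112, 24 wide (y), 12 thick (x).
- middle_key_eye (a point): Apex of middle_key's eye, 74 above its origin.
- rear_key_eye (a point): Apex of rear_key's eye, 74 above its origin.
- interlock_box: White box 120 (x) x 140 (y) x 40, fixed. Origin under its middle, z up. On it a grey socket block 50 x 50 x 46 (top 86 above the bench), clamped in a slot along the box's y. Its rubber foot gives 1 mm per 4 N downwards. Square hole mid-top, 14 wide, 2 mm chamfer, sides parallel to the box. Key fully home: its origin 46 above the bench. Over 20 N on box or block rams it.
- slot_mid (a point): Middle of the slot at the height of the hole's mouth, 86 above the bench. The hole itself is up to 5.5 mm to either side of this point along the box's y (not along x); its place is not reported: find it by feel or by sight.
- plunger (a joint): Plunger down the socket hole, its top 29 below the mouth at the start; metres, 0 at the start, grows as it is pushed down, about 0.011 when the key is fully home. Resists with about 6 N and stays where it is pushed.
- spray_can: Bystander: metal can 48 across, 110 high, beyond the box. Origin under its middle.
- screwdriver: Bystander: screwdriver lying on the bench beyond the box. Origin under its middle.
- coupling_ring: Bystander: steel ring 60 across, 22 high. Origin under its middle.
- adapter_block: Bystander: aluminium block 50 x 35 x 25. Origin under its middle.
There are look-alikes about, which are no part of the job. What is shaped like the rear_key but orange or turquoise is not meant.

How it is judged:
On the way, in this order (a step that is already met when the one before it is completed fails the run):
1. the front and middle keys hang on the spare hook, released (x of front_key_eye in the frame of spare_hook between -0.116 and -0.01 m and y of front_key_eye in the frame of spare_hook between -0.008 and 0.008 m and z of front_key_eye in the frame of spare_hook between 0.158 and 0.172 m and angle between each of front_key, middle_key's own z axis and vertical below 0.25 rad and x of middle_key_eye in the frame of spare_hook between -0.116 and -0.01 m and y of middle_key_eye in the frame of spare_hook between -0.008 and 0.008 m and z of middle_key_eye in the frame of spare_hook between 0.158 and 0.172 m and contact force between each of front_key, middle_key and the fingers below 0.05 N), for 0.2 s.
2. the rear key is off the crowded hook (horizontal distance between rear_key and full_hook above 0.15 m), for 0.1 s.
3. the rear key is pushed home in the socket (z of rear_key in the frame of interlock_box between 0.04 and 0.0485 m and horizontal distance between rear_key and slot_mid below 0.01 m and angle between rear_key's own z axis and vertical below 0.08 rad and value of joint plunger above 0.0085 m), for 0.2 s.
At the end, for the whole second after the job is handed in: Front and middle keys hang by their eyes on the spare hook's arm (apex 158-172 mm high, within 8 mm of its line, lean under 0.25 rad); the rear key is upright (0.08 rad) in the socket, shoulder down on the block (within 2.5 mm), plunger in over 8.5 mm; all keys at rest (all of step 3 and x of front_key_eye in the frame of spare_hook between -0.116 and -0.01 m and y of front_key_eye in the frame of spare_hook between -0.008 and 0.008 m and z of front_key_eye in the frame of spare_hook between 0.158 and 0.172 m and angle between each of front_key, middle_key's own z axis and vertical below 0.25 rad and x of middle_key_eye in the frame of spare_hook between -0.116 and -0.01 m and y of middle_key_eye in the frame of spare_hook between -0.008 and 0.008 m and z of middle_key_eye in the frame of spare_hook between 0.158 and 0.172 m and linear speed of each of front_key, middle_key, rear_key below 0.02 m/s); the robot touches nothing.
It fails at once if a hook strained by more than 15 N (contact force between any of full_hook, spare_hook and anything else above 15 N).
It fails at once if socket or box rammed with more than 20 N (contact force between interlock_box and anything else above 20 N).
It fails at once if a key dropped (height (world z) of any of front_key_eye, middle_key_eye, rear_key_eye below 0.1 m).
It fails at once if a bystander moved by more than 20 mm (distance of any of spray_can, screwdriver, coupling_ring, adapter_block from where it was at the start of the episode above 0.02 m).
It also fails if it takes over 72 s, if anything falls off the work surface, if the arm or the gripper's body presses on something with over 40 N, if the wrist force passes 120 N, or if a joint passes its speed limit or range.

## Working session

There is one attempt and no reset: what is moved stays moved. The work goes in short steps, each a Python script; the robot and the scene stay as the last script left them, time stands still between calls to the robot, and variables do not carry over. Pictures are saved under pics/ and viewed, and the job is handed in when it is done.

```bash
ls; mkdir -p pics; python3 - <<'E'
from rig import bot
import cv2,numpy as np
print(bot.current_t(),bot.current_position(),bot.current_tool_rot())
for n in ["side","top","wrist"]:
    s=bot.snapshot(n); cv2.imwrite(f"pics/{n}0.png",s["pixels"][:,:,::-1]); print(n,s["K"].tolist(),np.round(s["T"],3).tolist())
    if n!="wrist":
      for q in ["full_hook","spare_hook","interlock_box","slot_mid","front_key_eye","middle_key_eye","rear_key_eye","rear_key","front_key"]:
        for r in bot.mark_of(s,q)[:4]: print(q,round(r["p"],2),np.round(r["position"],4))
print(bot.current_t())
E
```

```text
pics
0.0 [ 0.13914619 -0.60878664  0.23051805] [ 2.10289285  0.23897865 -2.10356846]
side [[500.3723730981023, 0.0, 320.5825047938009], [0.0, 500.3723730981023, 202.6305523670332], [0.0, 0.0, 1.0]] [[0.902, -0.33, 0.277, 0.231], [-0.431, -0.673, 0.601, -0.678], [-0.012, -0.662, -0.749, 0.99], [0.0, 0.0, 0.0, 1.0]]
full_hook 0.72 [ 0.6271 -0.3061  0.0022]
spare_hook 0.65 [6.006e-01 2.361e-01 5.000e-04]
spare_hook 0.27 [ 0.5358 -0.3171  0.1649]
interlock_box 0.63 [0.4699 0.0433 0.003 ]
interlock_box 0.3 [0.5998 0.2321 0.0043]
slot_mid 0.8 [0.4735 0.0482 0.0851]
front_key_eye 0.58 [ 0.5347 -0.3183  0.1612]
middle_key_eye 0.83 [ 0.5608 -0.3146  0.1611]
rear_key_eye 0.96 [ 0.7274 -0.2815  0.0746]
rear_key_eye 0.85 [ 0.5903 -0.3088  0.1602]
rear_key_eye 0.76 [ 0.609  -0.1931  0.0694]
rear_key 0.94 [ 0.7221 -0.2823 -0.0031]
rear_key 0.91 [ 0.6161 -0.1944 -0.003 ]
rear_key 0.57 [ 0.5949 -0.3041  0.0893]
front_key 0.98 [ 0.5316 -0.317   0.0881]
top [[392.3374135327127, 0.0, 327.7980193343536], [0.0, 392.3374135327127, 201.9382070039776], [0.0, 0.0, 1.0]] [[0.012, -0.996, 0.092, 0.484], [-1.0,
[... 447 characters left out ...]
e 0.58 [ 0.5644 -0.3129  0.1608]
middle_key_eye 0.56 [ 0.5988 -0.3098  0.1667]
middle_key_eye 0.17 [ 0.7078  0.0692 -0.0031]
rear_key_eye 0.64 [ 0.6069 -0.1929  0.0728]
rear_key_eye 0.62 [ 0.7224 -0.2801  0.0735]
rear_key_eye 0.57 [0.4771 0.0426 0.0835]
rear_key_eye 0.55 [ 0.5971 -0.3063  0.1629]
rear_key 0.67 [ 0.6123 -0.1942  0.0018]
rear_key 0.53 [ 0.5943 -0.3051  0.0884]
rear_key 0.5 [ 0.7246 -0.2815 -0.0009]
front_key 0.68 [ 0.5333 -0.3189  0.0867]
wrist [[296.56503429646466, 0.0, 316.74849543751026], [0.0, 296.56503429646466, 199.27863136577196], [0.0, 0.0, 1.0]] [[0.222, -0.941, -0.257, 0.204], [-0.975, -0.214, -0.059, -0.594], [0.001, 0.264, -0.965, 0.373], [0.0, 0.0, 0.0, 1.0]]
1.05
```

View pics/side0.png

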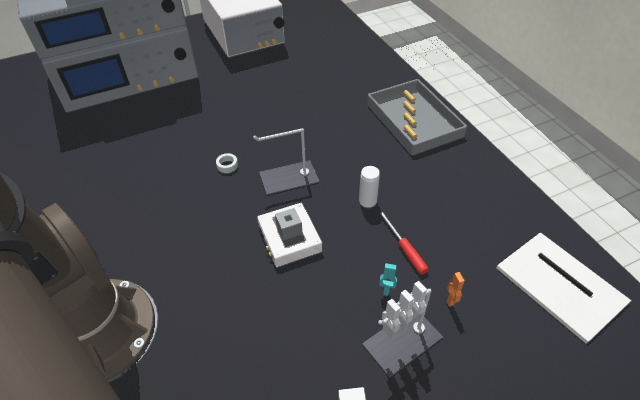

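View pics/top0.png

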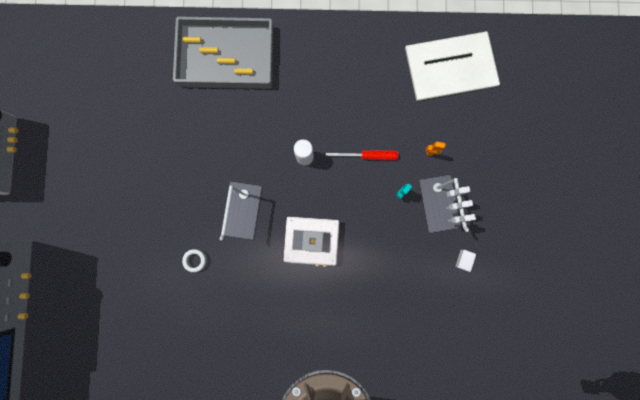

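```bash
python3 - <<'E'
import cv2
a=cv2.imread('pics/top0.png');b=cv2.imread('pics/side0.png')
cv2.imwrite('pics/c1.png',cv2.resize(a[140:260,380:520],None,fx=5,fy=5,interpolation=cv2.INTER_CUBIC))
cv2.imwrite('pics/c2.png',cv2.resize(b[120:280,440:640],None,fx=3.5,fy=3.5,interpolation=cv2.INTER_CUBIC))
E
```

```text
(no output)
```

View pics/c1.png

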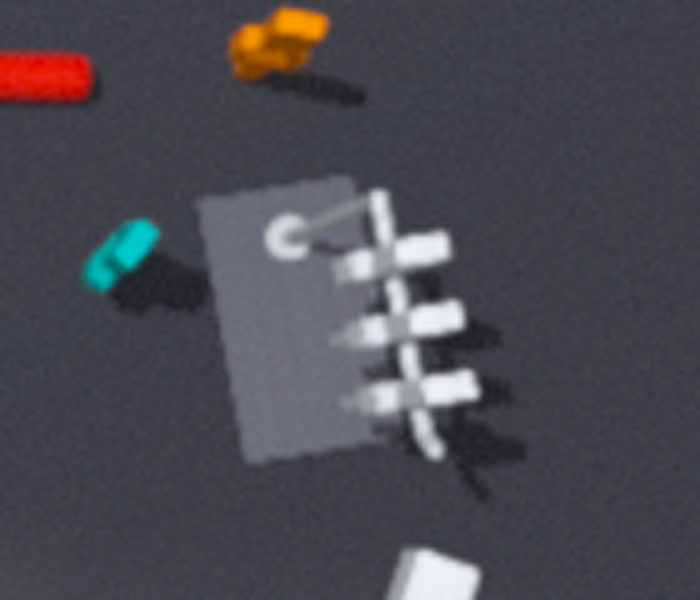

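View pics/c2.png

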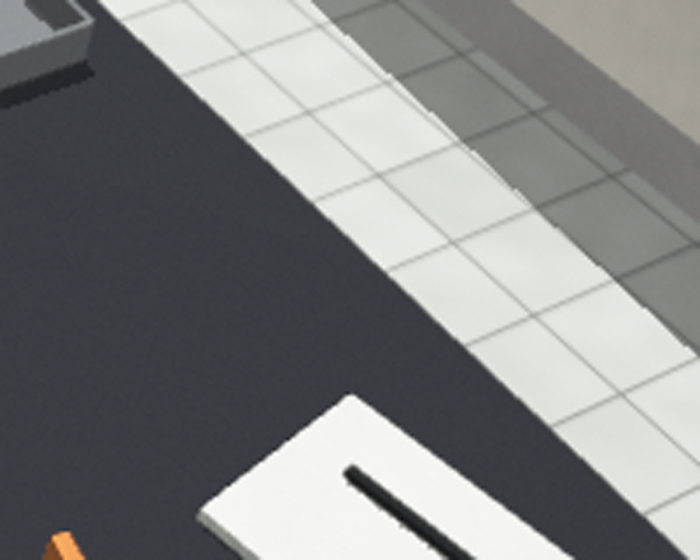

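Look-alikes: the orange key stands on the bench (side px 455,290) and the turquoise one too (side 389,278). The wanted key is the grey one on the hook nearest the post (side 421,295; crop confirms three grey keys on the arm). Next I'll fit the hook poses.

```bash
cat > h.py <<'E'
from rig import bot
import cv2,numpy as np
from scipy.spatial.transform import Rotation as Ro
from scipy.optimize import minimize
def rv(yaw):  # tool down, tool y along (-sin,cos) of yaw
    x=np.array([0,0,-1.]);y=np.array([-np.sin(yaw),np.cos(yaw),0]);z=np.cross(x,y)
    return Ro.from_matrix(np.stack([x,y,z],1)).as_rotvec()
def proj(s,P):
    P=np.atleast_2d(P);T=s["T"];c=(P-T[:3,3])@T[:3,:3];u=c@s["K"].T
    return u[:,:2]/u[:,2:]
def hook2w(p,P):
    c,sn=np.cos(p[2]),np.sin(p[2]);P=np.atleast_2d(P)
    return np.stack([p[0]+c*P[:,0]-sn*P[:,1],p[1]+sn*P[:,0]+c*P[:,1],P[:,2]],1)
def samp(g,uv): return cv2.remap(g,uv[:,0].astype(np.float32)[None],uv[:,1].astype(np.float32)[None],cv2.INTER_LINEAR)[0]
ARM=np.array([[x,0,.160] for x in np.linspace(-.112,-.004,40)]+[[-.115-t*.008,0,.16+t*.01] for t in np.linspace(0,1,5)])
POST=np.array([[0,0,z] for z in np.linspace(.02,.155,30)])
def shoot(n,name=None):
    s=bot.snapshot(n)
    if name: cv2.imwrite(f"pics/{name}.png",s["pixels"][:,:,::-1])
    s["g"]=cv2.GaussianBlur(s["pixels"].astype(np.float32).mean(2),(0,0),0.8)
    return s
def score(p,shots,arm,post):
    v=0
    for s in shots:
        for L in (arm,post):
            if len(L)==0: continue
            uv=proj(s,hook2w(p,L)); d=np.gradient(uv,axis=0); n=np.stack([-d[:,1],d[:,0]],1); n/=np.linalg.norm(n,axis=1,keepdims=True)+1e-9
            v+=np.mean(samp(s["g"],uv)-.5*samp(s["g"],uv+4*n)-.5*samp(s["g"],uv-4*n))
    return -v
def fit(p0,shots,arm=ARM,post=POST):
    best=None
    for dx in (-.004,0,.004):
      for dy in (-.004,0,.004):
        for a in (-.08,0,.08):
          r=minimize(score,np.array(p0)+[dx,dy,a],args=(shots,arm,post),method="Nelder-Mead",options=dict(initial_simplex=np.array(p0)+[dx,dy,a]+np.array([[0,0,0],[.003,0,0],[0,.003,0],[0,0,.03]]),xatol=1e-4,fatol=1e-2))
          if best is None or r.fun<best.fun: best=r
    return best.x,best.fun
E
python3 - <<'E'
from h import *
R=Ro.from_rotvec(bot.current_tool_rot()).as_matrix();print(np.round(R,3))
ss=[shoot("side"),shoot("top")]
F=np.array([.628,-.303,.15]);S=np.array([.5985,.2375,-.1])
for nm,p in(("spare",S),("full",F)):
    best=None
    for a in (p[2:]+np.linspace(-.3,.3,5) if nm=="spare" else [.1,.2]):
        for k in ([0,1],[0],[1]):
            q,f=fit([p[0],p[1],a],[ss[i] for i in k]); print(nm,a.round(2) if hasattr(a,'round') else a,k,np.round(q,4),round(f,1))
E
```

```text
[[-0.     0.223 -0.975]
 [-0.    -0.975 -0.223]
 [-1.     0.     0.   ]]
spare -0.4 [0, 1] [ 0.6013  0.2365 -0.1234] -223.6
spare -0.4 [0] [ 0.6021  0.2346 -0.1271] -147.8
spare -0.4 [1] [ 0.5945  0.2364 -0.1496] -120.9
spare -0.25 [0, 1] [ 0.6013  0.2365 -0.1236] -223.6
spare -0.25 [0] [ 0.6021  0.2345 -0.1278] -147.8
spare -0.25 [1] [ 0.5945  0.2364 -0.1483] -120.9
spare -0.1 [0, 1] [ 0.6012  0.2365 -0.1233] -223.6
spare -0.1 [0] [ 0.6022  0.2346 -0.1274] -147.8
spare -0.1 [1] [ 0.5945  0.2364 -0.1494] -120.9
spare 0.05 [0, 1] [ 0.6013  0.2365 -0.1232] -223.6
spare 0.05 [0] [ 0.6022  0.2346 -0.127 ] -147.8
spare 0.05 [1] [ 0.5944  0.2363 -0.1499] -121.0
spare 0.2 [0, 1] [ 0.6013  0.2365 -0.1233] -223.6
spare 0.2 [0] [ 0.6021  0.2346 -0.127 ] -147.8
spare 0.2 [1] [ 0.5945  0.2364 -0.1495] -120.9
full 0.1 [0, 1] [ 0.6305 -0.3015  0.1816] -110.7
full 0.1 [0] [ 0.6335 -0.2989  0.0871] -47.6
full 0.1 [1] [ 0.631  -0.3028  0.1637] -85.2
full 0.2 [0, 1] [ 0.6306 -0.3015  0.1823] -110.7
full 0.2 [0] [ 0.6336 -0.299   0.0856] -47.6
full 0.2 [1] [ 0.631  -0.3029  0.162 ] -85.2
```

```bash
python3 - <<'E'
from h import *
F=np.array([.6305,-.302,.175])
print(bot.ik([.53,-.318,.34],rv(F[2]+np.pi)))
bot.move_ptp([.53,-.32,.34],rv(F[2]+np.pi))
s=shoot("wrist","w1");np.save("w1.npy",s,allow_pickle=True)
print(bot.current_t(),bot.current_position(), bot.current_q())
for q in ["front_key_eye","middle_key_eye","rear_key_eye","front_key","full_hook"]:
    for r in bot.mark_of(s,q)[:4]: print(q,round(r["p"],2),np.round(r["position"],4))
E
```

```text
[ 0.52633917  0.36653176 -0.10574419  1.4092347   0.03862821  1.36784376
 -0.97601428]
3.0083 [ 0.52901854 -0.3214545   0.33968981] [ 0.5292531   0.36846906 -0.10242459  1.40703612  0.03827642  1.36859531
 -0.97220848]
front_key_eye 0.56 [ 0.5343 -0.3228  0.1638]
middle_key_eye 0.71 [ 0.5665 -0.313   0.163 ]
middle_key_eye 0.47 [ 0.5976 -0.3082  0.1643]
middle_key_eye 0.28 [ 0.4738  0.045  -0.0043]
rear_key_eye 0.91 [ 0.7248 -0.2789  0.0752]
rear_key_eye 0.69 [ 0.6069 -0.1974  0.074 ]
rear_key_eye 0.65 [ 0.5969 -0.309   0.163 ]
front_key 0.88 [ 0.5289 -0.3222  0.0898]
front_key 0.37 [0.4722 0.0428 0.0845]
full_hook 0.68 [ 0.6336 -0.3035  0.0028]
```

View pics/w1.png

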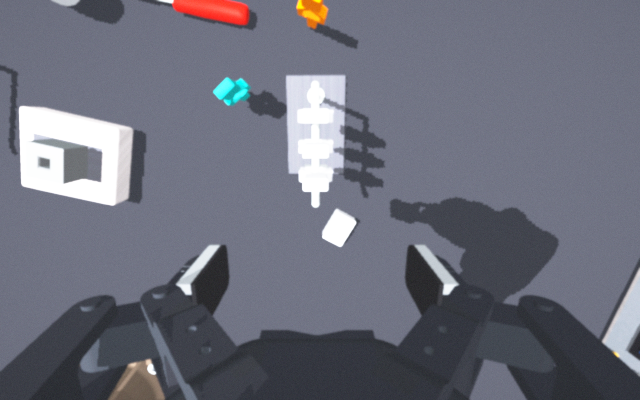

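```bash
python3 - <<'E'
from h import *
s=np.load("w1.npy",allow_pickle=True).item()
im=s["pixels"][60:260,240:400,::-1]
cv2.imwrite("pics/w1c.png",cv2.resize(im,None,fx=3.5,fy=3,interpolation=cv2.INTER_CUBIC)[:600])
g=s["pixels"].astype(float).mean(2)
# bright row centroids
T=s["T"];Ki=np.linalg.inv(s["K"])
def bp(u,v,z):
    d=T[:3,:3]@Ki@[u,v,1];return T[:3,3]+d*(z-T[2,3])/d[2]
for v in list(range(80,210,3)):
    row=g[v,285:350];i=np.where(row>175)[0]
    if len(i): 
        u=285+i.mean();print(v,i.min()+285,i.max()+285,bp(u,v,.16).round(4),bp(u,v,.204).round(4))
E
```

```text
80 286 344 [ 0.6313 -0.3014  0.16  ] [ 0.6263 -0.3025  0.204 ]
83 286 344 [ 0.6285 -0.3019  0.16  ] [ 0.6239 -0.3029  0.204 ]
86 286 344 [ 0.6256 -0.3024  0.16  ] [ 0.6214 -0.3033  0.204 ]
89 286 344 [ 0.6228 -0.3029  0.16  ] [ 0.619  -0.3038  0.204 ]
92 286 344 [ 0.62   -0.3034  0.16  ] [ 0.6165 -0.3042  0.204 ]
95 287 344 [ 0.6172 -0.3044  0.16  ] [ 0.6141 -0.305   0.204 ]
98 287 344 [ 0.6143 -0.3047  0.16  ] [ 0.6116 -0.3053  0.204 ]
101 287 344 [ 0.611  -0.3028  0.16  ] [ 0.6088 -0.3037  0.204 ]
104 287 344 [ 0.6079 -0.302   0.16  ] [ 0.6061 -0.303   0.204 ]
107 287 334 [ 0.6047 -0.3013  0.16  ] [ 0.6034 -0.3024  0.204 ]
110 287 341 [ 0.6024 -0.3053  0.16  ] [ 0.6014 -0.3059  0.204 ]
113 287 344 [ 0.5997 -0.3074  0.16  ] [ 0.5991 -0.3076  0.204 ]
116 287 343 [ 0.5967 -0.3074  0.16  ] [ 0.5964 -0.3076  0.204 ]
119 287 343 [ 0.5937 -0.3079  0.16  ] [ 0.5938 -0.3081  0.204 ]
122 287 343 [ 0.5907 -0.3084  0.16  ] [ 0.5913 -0.3085  0.204 ]
125 287 343 [ 0.5876 -0.3085  0.16  ] [ 0.5886 -0.3086  0.204 ]
128 287 339 [ 0.5843 -0.3074  0.16  ] [ 0.5857 -0.3076  0.204 ]
131 287 339 [ 0.581
[... 999 characters left out ...]
204 ]
179 298 332 [ 0.5306 -0.3187  0.16  ] [ 0.5394 -0.3174  0.204 ]
182 300 329 [ 0.5272 -0.3188  0.16  ] [ 0.5365 -0.3175  0.204 ]
185 302 328 [ 0.524  -0.3199  0.16  ] [ 0.5337 -0.3184  0.204 ]
188 302 328 [ 0.5206 -0.3205  0.16  ] [ 0.5308 -0.3189  0.204 ]
191 303 327 [ 0.5172 -0.3211  0.16  ] [ 0.5278 -0.3194  0.204 ]
194 311 319 [ 0.5138 -0.3216  0.16  ] [ 0.5249 -0.3199  0.204 ]
197 311 319 [ 0.5104 -0.3222  0.16  ] [ 0.5219 -0.3205  0.204 ]
200 311 319 [ 0.5069 -0.3228  0.16  ] [ 0.519 -0.321  0.204]
203 311 319 [ 0.5035 -0.3234  0.16  ] [ 0.516  -0.3215  0.204 ]
206 312 318 [ 0.5   -0.324  0.16 ] [ 0.513 -0.322  0.204]
209 335 338 [ 0.5007 -0.3487  0.16  ] [ 0.5136 -0.3433  0.204 ]
```

View pics/w1c.png

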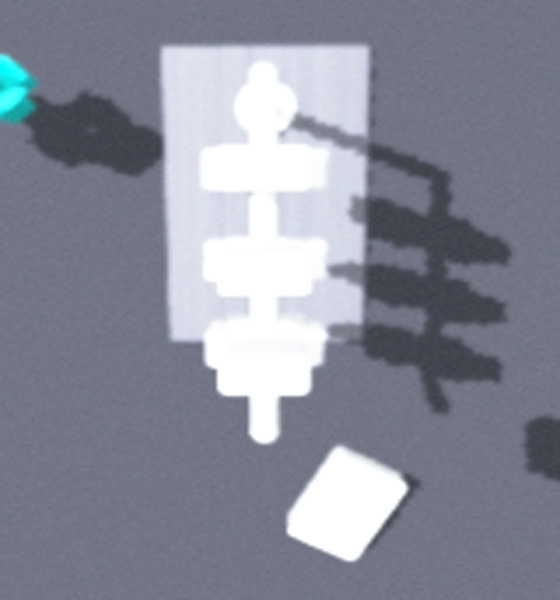

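```bash
cat >> h.py <<'E'
F=np.array([.628,-.3022,.170]); S=np.array([.6,.2365,-.125])
def hp(H,x,z,y=0): return hook2w(H,[[x,y,z]])[0]
def st(m=""): print(m,round(bot.current_t(),2),"pos",np.round(bot.current_position(),4),"f",np.round(bot.current_contact_force(),2),"g",round(bot.current_grip_width(),3))
E
python3 - <<'E'
from h import *
o=rv(F[2]+np.pi)
bot.grip(0.6)
bot.move_ptp(hp(F,-.095,.24),o);bot.hold(.3);st("hover")
print(hp(F,-.095,.24))
s=shoot("wrist","w2")
bot.servo_line(hp(F,-.095,.166),rate=.1);bot.hold(.2);st("down");print(hp(F,-.095,.166))
shoot("wrist","w3")
E
```

```text
hover 4.47 pos [ 0.5351 -0.3187  0.2417] f [ 0.27  0.49 -0.87] g 0.603
[ 0.53436945 -0.31827232  0.24      ]
down 5.62 pos [ 0.5347 -0.3185  0.1667] f [-1.19  0.63  0.69] g 0.599
[ 0.53436945 -0.31827232  0.166     ]
```

View pics/w3.png

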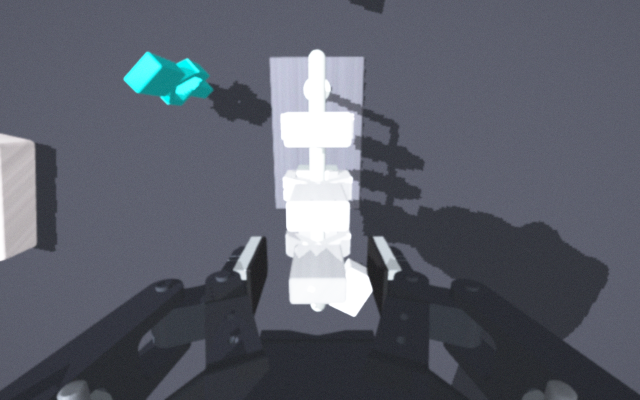

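```bash
python3 - <<'E'
from h import *
bot.grip(0.0);st("gripped")
p=bot.current_position()
tgt=hp(F,-.095,.166)
bot.servo_line(tgt+[0,0,.014],rate=.05);bot.hold(.2);st("lifted")
bot.snapshot("side")
s=shoot("side","s4");w=shoot("wrist","w4")
E
python3 -c "
import cv2
a=cv2.imread('pics/s4.png');cv2.imwrite('pics/s4c.png',cv2.resize(a[240:360,330:470],None,fx=5,fy=5,interpolation=cv2.INTER_CUBIC))"
```

```text
gripped 6.03 pos [ 0.5344 -0.3186  0.1662] f [ 0.26 -1.04  0.4 ] g 0.274
lifted 6.66 pos [ 0.5342 -0.3182  0.1797] f [-0.69  0.53 -1.18] g 0.274
```

View pics/s4c.png

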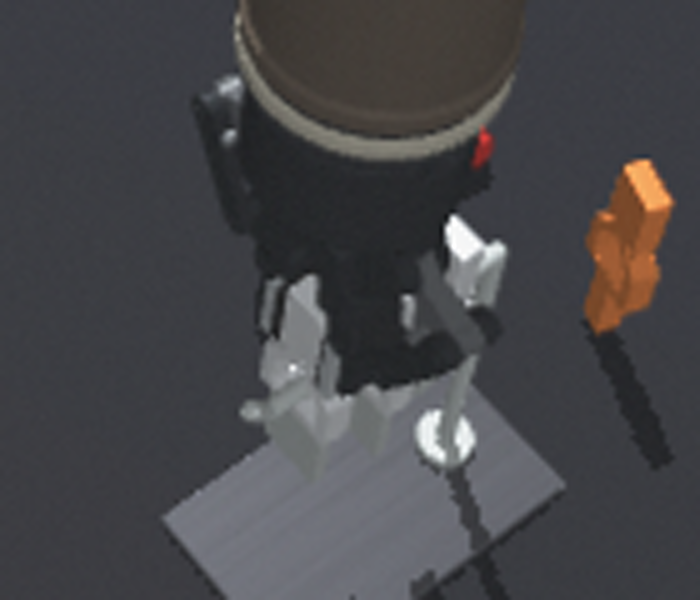

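View pics/w4.png

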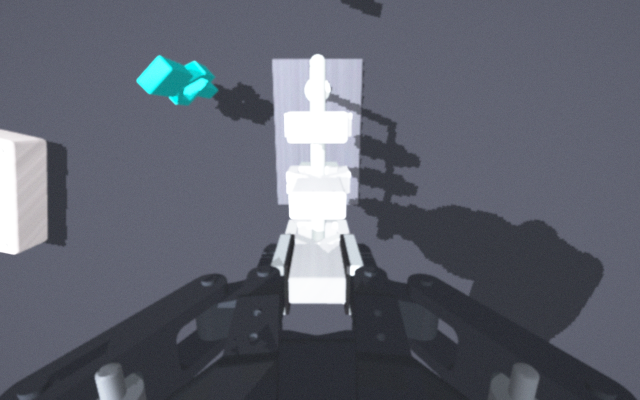

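```bash
python3 - <<'E'
from h import *
bot.servo_line(hp(F,-.18,.180),rate=.08);st("out")
bot.servo_line(hp(F,-.18,.26),rate=.2)
q=bot.ik(hp(S,-.17,.26),rv(S[2]+np.pi)); print(q)
bot.move_ptp(hp(S,-.17,.26),rv(S[2]+np.pi));bot.hold(.3);st("at spare");print(hp(S,-.17,.26))
s=shoot("wrist","w5");np.save("w5.npy",s,allow_pickle=True)
t=shoot("side","s5");tt=shoot("top","t5");np.save("st5.npy",[t,tt],allow_pickle=True)
for q in ["spare_hook","front_key_eye","front_key"]:
  for x in (s,t,tt):
    for r in bot.mark_of(x,q)[:2]: print(q,round(r["p"],2),np.round(r["position"],4))
E
python3 -c "
import cv2
a=cv2.imread('pics/s5.png');cv2.imwrite('pics/s5c.png',cv2.resize(a[60:220,160:340],None,fx=3.7,fy=3.7,interpolation=cv2.INTER_CUBIC))"
```

```text
out 8.02 pos [ 0.4512 -0.3324  0.18  ] f [-0.16 -0.26 -0.42] g 0.273
[-0.14815802  0.27545747 -0.61589402  1.78493372  0.17414043  1.13577013
 -2.51585135]
at spare 10.98 pos [0.4316 0.2574 0.26  ] f [ 0.08  0.04 -1.46] g 0.273
[0.4313264 0.2576947 0.26     ]
spare_hook 0.77 [ 5.966e-01  2.369e-01 -4.000e-04]
spare_hook 0.85 [0.6025 0.2341 0.0018]
spare_hook 0.89 [ 0.5966  0.2404 -0.0009]
front_key_eye 0.7 [0.4323 0.2549 0.2558]
front_key_eye 0.53 [0.4327 0.2574 0.2548]
front_key_eye 0.42 [7.073e-01 6.900e-02 4.000e-04]
front_key 0.76 [0.4272 0.2553 0.1828]
front_key 0.63 [0.4282 0.2582 0.1826]
front_key 0.33 [ 0.4194  0.3571 -0.0007]
```

View pics/w5.png

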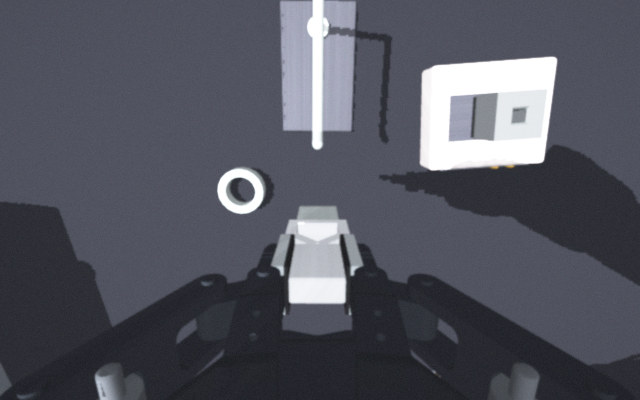

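View pics/s5c.png

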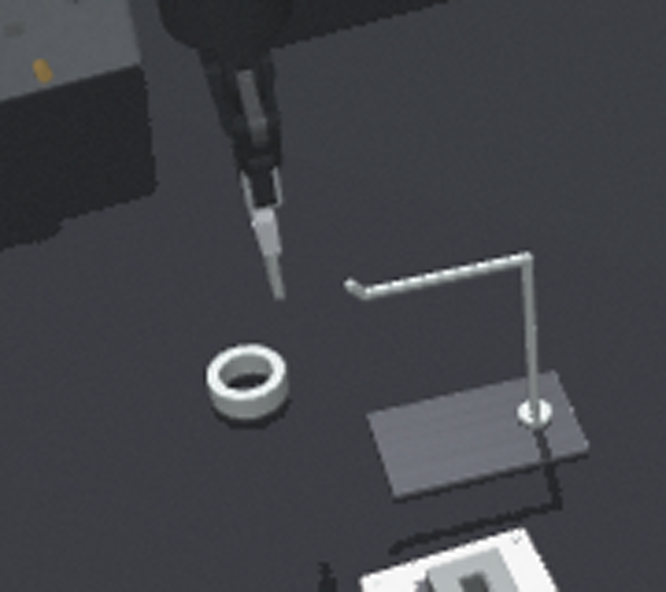

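```bash
python3 - <<'E'
from h import *
s=np.load("w5.npy",allow_pickle=True).item();t=list(np.load("st5.npy",allow_pickle=True))
g=s["pixels"].astype(float).mean(2);T=s["T"];Ki=np.linalg.inv(s["K"])
def bp(u,v,z):
    d=T[:3,:3]@Ki@[u,v,1];return T[:3,3]+d*(z-T[2,3])/d[2]
P=[]
for v in range(40,136,4):
    row=g[v,300:336];w=np.clip(row-170,0,None);u=300+(w*np.arange(36)).sum()/w.sum();P.append(bp(u,v,.16)[:2])
P=np.array(P);k=np.polyfit(P[:,0],P[:,1],1);print("yaw",np.arctan(k[0]),"y at .6",np.polyval(k,.6),"y at .5",np.polyval(k,.5),np.abs(np.polyval(k,P[:,0])-P[:,1]).max())
print("tip end z.17",bp(317.5,149,.17), "model tip y:",hp(S,-.1,.16),hp(S,-.127,.17))
print(fit(S,[s]+t,post=POST[:0]),fit(S,[t[0]]),fit(S,[t[1]]),fit(S,[s],post=POST[:0]))
# same for full hook in key coords: wrist line of w1
E
```

```text
yaw -0.13596945600666402 y at .6 0.23595064298051588 y at .5 0.24963200495362597 0.000259500189463302
tip end z.17 [0.47496023 0.2519008  0.17      ] model tip y: [0.50078023 0.24896747 0.16      ] [0.4739909  0.25233369 0.17      ]
(array([ 0.60213183,  0.23507667, -0.12490108]), np.float64(-214.873291015625)) (array([ 0.60210169,  0.23452437, -0.12769774]), np.float64(-148.0286407470703)) (array([ 0.59448796,  0.23637285, -0.14938936]), np.float64(-121.7161636352539)) (array([ 0.5994518 ,  0.23860036, -0.12849667]), np.float64(-34.58445358276367))
```

```bash
sed -i 's/S=np.array.*/S=np.array([.6,.236,-.132])/' h.py; python3 - <<'E'
from h import *
o=rv(S[2]+np.pi)
bot.servo_line(hp(S,-.165,.18),frame=o,rate=.12);bot.hold(.3);st("pre")
s=shoot("wrist","w6");shoot("side","s6")
E
python3 -c "
import cv2
a=cv2.imread('pics/s6.png');cv2.imwrite('pics/s6c.png',cv2.resize(a[60:220,160:340],None,fx=3.7,fy=3.7,interpolation=cv2.INTER_CUBIC))"
```

```text
pre 12.7 pos [0.4366 0.2579 0.1805] f [-0.06 -0.36 -0.55] g 0.27
```

View pics/w6.png

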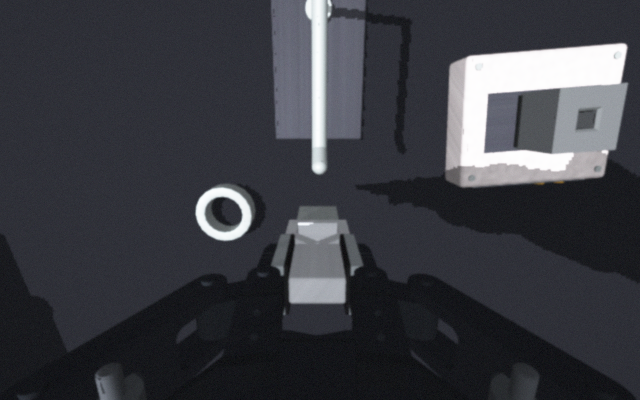

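View pics/s6c.png

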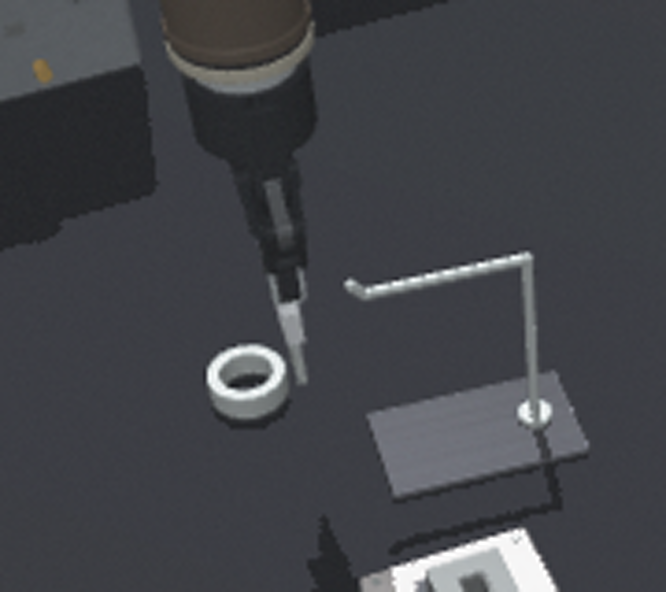

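```bash
python3 - <<'E'
from h import *
for x in (-.125,-.112,-.09):
    bot.servo_line(hp(S,x,.18),rate=.06);st(x)
shoot("side","s7")
bot.servo_line(hp(S,-.035,.18),rate=.08);bot.hold(.15);st("in")
w=shoot("wrist","w7")
E
python3 -c "
import cv2
a=cv2.imread('pics/s7.png');cv2.imwrite('pics/s7c.png',cv2.resize(a[60:220,160:340],None,fx=3.7,fy=3.7,interpolation=cv2.INTER_CUBIC))"
```

```text
-0.125 13.62 pos [0.4758 0.2526 0.1799] f [-0.08  0.8  -0.89] g 0.272
-0.112 13.98 pos [0.4893 0.2506 0.1799] f [ 0.34  0.57 -0.58] g 0.274
-0.09 14.5 pos [0.5109 0.2478 0.1798] f [-0.74 -0.15 -0.6 ] g 0.27
in 15.54 pos [0.5648 0.2409 0.1801] f [-0.01 -0.23 -1.54] g 0.271
```

View pics/w7.png

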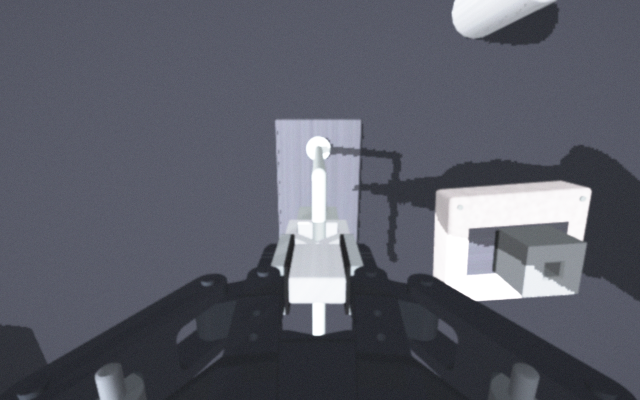

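View pics/s7c.png

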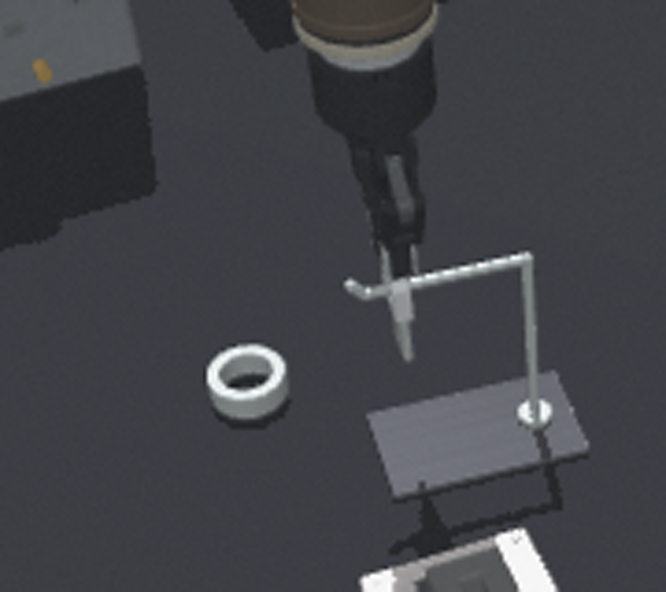

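Threaded cleanly with no contact. Now lower, release, back up and fetch the middle key.

```bash
python3 - <<'E'
from h import *
bot.servo_line(hp(S,-.035,.1658),rate=.04);bot.hold(.15);st("low")
bot.grip(0.6);bot.hold(.1);st("open")
bot.servo_line(hp(S,-.035,.25),rate=.15)
s=shoot("side","s8");w=shoot("wrist","w8")
for x in(s,w):
  for r in bot.mark_of(x,"front_key_eye")[:2]: print(round(r["p"],2),np.round(r["position"],4))
print(hp(S,-.035,.166)); st()
E
python3 -c "
import cv2
a=cv2.imread('pics/s8.png');cv2.imwrite('pics/s8c.png',cv2.resize(a[60:220,160:340],None,fx=3.7,fy=3.7,interpolation=cv2.INTER_CUBIC))"
```

```text
low 16.25 pos [0.5653 0.2404 0.1658] f [-0.59 -1.91  3.32] g 0.273
open 16.73 pos [0.5653 0.2407 0.1657] f [-0.02 -0.5   0.14] g 0.601
0.78 [0.5628 0.2395 0.162 ]
0.96 [0.5635 0.2377 0.1643]
[0.56530448 0.2406066  0.166     ]
 17.64 pos [0.5649 0.2402 0.2488] f [ 0.62  0.13 -1.06] g 0.6
```

View pics/s8c.png

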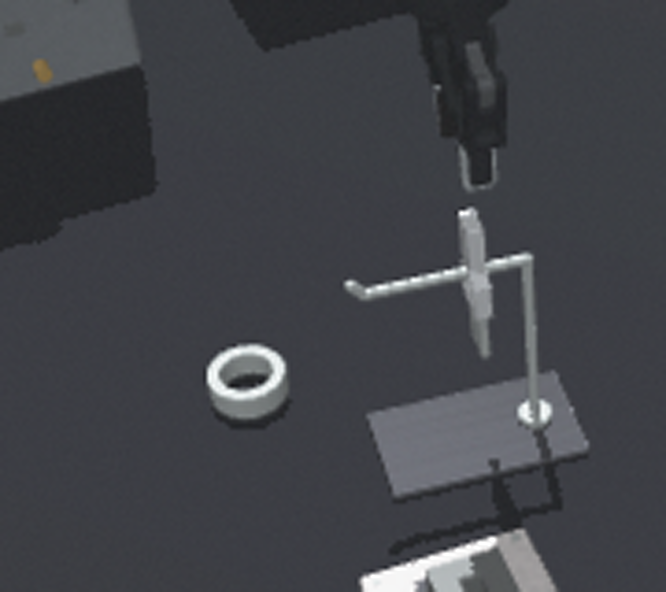

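```bash
python3 - <<'E'
from h import *
o=rv(F[2]+np.pi);x=-.063
bot.move_ptp(hp(F,x,.245),o);bot.hold(.3);st("hover")
w=shoot("wrist","w9")
for q in("middle_key_eye","rear_key_eye"):
  for r in bot.mark_of(w,q)[:3]: print(q,round(r["p"],2),np.round(r["position"],4))
print(hp(F,x,.166))
bot.servo_line(hp(F,x,.166),rate=.1);bot.hold(.1);st("down")
shoot("wrist","w10")
E
```

```text
hover 19.93 pos [ 0.5661 -0.3123  0.245 ] f [-0.65  1.34  0.18] g 0.599
middle_key_eye 0.62 [ 0.5659 -0.314   0.1627]
rear_key_eye 0.86 [ 0.6066 -0.1978  0.0745]
rear_key_eye 0.81 [ 0.5951 -0.3085  0.1653]
rear_key_eye 0.65 [ 0.7257 -0.2806  0.0748]
[ 0.56590816 -0.31285849  0.166     ]
down 21.12 pos [ 0.5664 -0.313   0.1669] f [-0.32 -0.07 -0.26] g 0.602
```

View pics/w10.png

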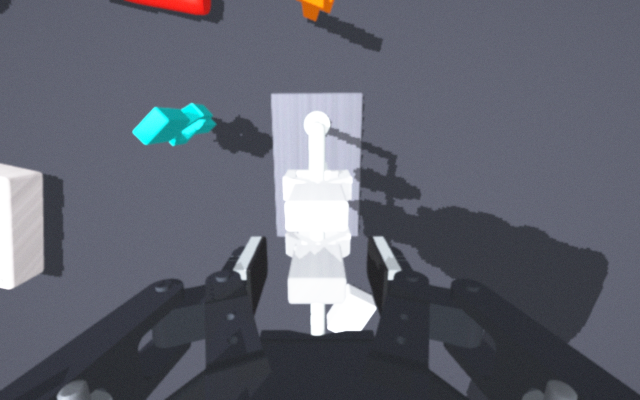

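```bash
python3 - <<'E'
from h import *
x=-.063
bot.grip(0.0);st("gripped")
bot.servo_line(hp(F,x,.180),rate=.05);st("lift")
bot.servo_line(hp(F,-.10,.180),rate=.08);st("a")
bot.servo_line(hp(F,-.18,.180),rate=.1);st("out")
o=rv(S[2]+np.pi)
bot.move_ptp(hp(S,-.18,.23),o)
bot.servo_line(hp(S,-.165,.18),frame=o,rate=.12);bot.hold(.2);st("pre")
shoot("wrist","w11");shoot("side","s11")
E
python3 -c "
import cv2
a=cv2.imread('pics/s11.png');cv2.imwrite('pics/s11c.png',cv2.resize(a[60:220,160:340],None,fx=3.7,fy=3.7,interpolation=cv2.INTER_CUBIC))"
```

```text
gripped 21.53 pos [ 0.566  -0.313   0.1663] f [ 0.38 -0.76  0.12] g 0.271
lift 21.97 pos [ 0.5661 -0.3129  0.1804] f [ 0.31 -0.02 -0.89] g 0.272
a 22.57 pos [ 0.5294 -0.3193  0.1802] f [-0.51 -0.21 -0.36] g 0.269
out 23.52 pos [ 0.4513 -0.3324  0.1802] f [ 0.46 -0.18 -1.33] g 0.27
pre 26.44 pos [0.4366 0.2581 0.1808] f [-0.41  0.17 -0.83] g 0.273
```

View pics/w11.png

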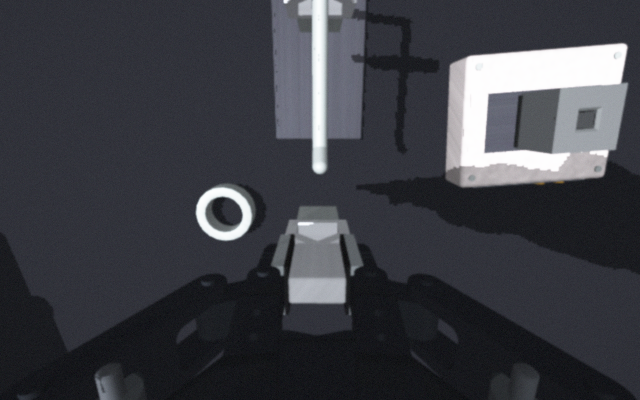

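View pics/s11c.png

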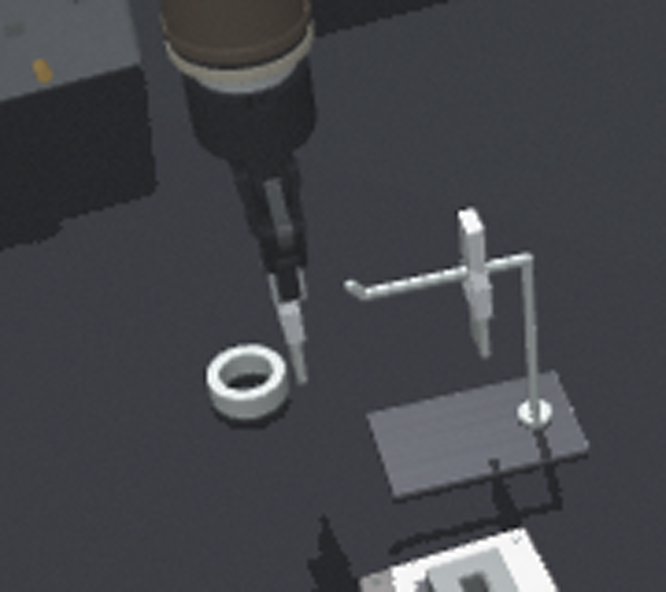

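```bash
python3 - <<'E'
from h import *
bot.servo_line(hp(S,-.11,.18),rate=.07);st()
bot.servo_line(hp(S,-.08,.18),rate=.07);bot.hold(.1);st("in")
bot.servo_line(hp(S,-.08,.1662),rate=.04);bot.hold(.15);st("low")
bot.grip(0.6);bot.hold(.1);st("open")
bot.servo_line(hp(S,-.08,.25),rate=.15);bot.hold(.2)
s=shoot("side","s12");w=shoot("wrist","w12")
for q in("front_key_eye","front_key"):
 for x in(s,w):
  for r in bot.mark_of(x,q)[:3]: print(q,round(r["p"],2),np.round(r["position"],4))
print(hp(S,-.08,.166)); st()
E
python3 -c "
import cv2
a=cv2.imread('pics/s12.png');cv2.imwrite('pics/s12c.png',cv2.resize(a[60:220,160:340],None,fx=3.7,fy=3.7,interpolation=cv2.INTER_CUBIC))"
```

```text
27.48 pos [0.4904 0.2507 0.1799] f [-0.05 -0.64 -1.17] g 0.27
in 28.15 pos [0.5203 0.2467 0.1799] f [ 0.23 -0.14 -0.46] g 0.27
low 28.79 pos [0.5205 0.2463 0.1662] f [-1.4  -1.9   0.45] g 0.272
open 29.27 pos [0.5207 0.2466 0.1662] f [-0.46 -0.5   0.18] g 0.601
front_key_eye 0.71 [0.5649 0.2383 0.1619]
front_key_eye 0.78 [0.5657 0.2346 0.1615]
front_key 0.81 [0.5609 0.2382 0.0919]
front_key 0.71 [0.5619 0.2371 0.1616]
front_key 0.67 [0.5577 0.2383 0.0926]
[0.52069595 0.24652936 0.166     ]
 30.48 pos [0.5207 0.2465 0.2498] f [-0.1  -0.23  0.04] g 0.601
```

View pics/s12c.png

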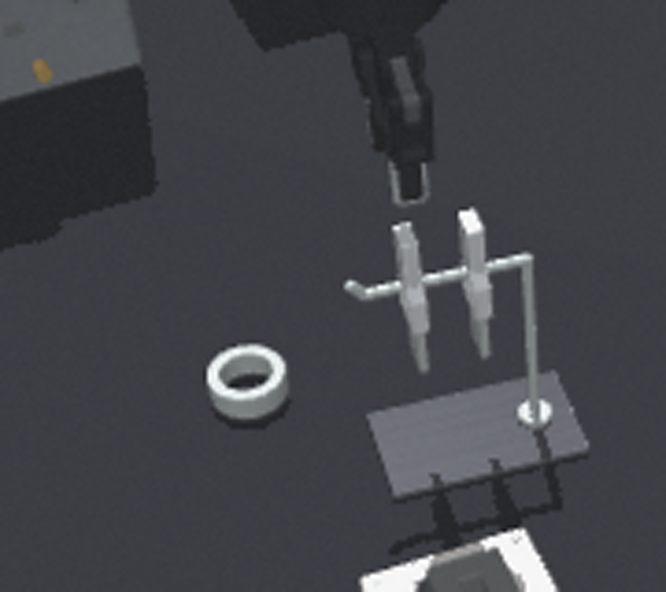

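View pics/w12.png

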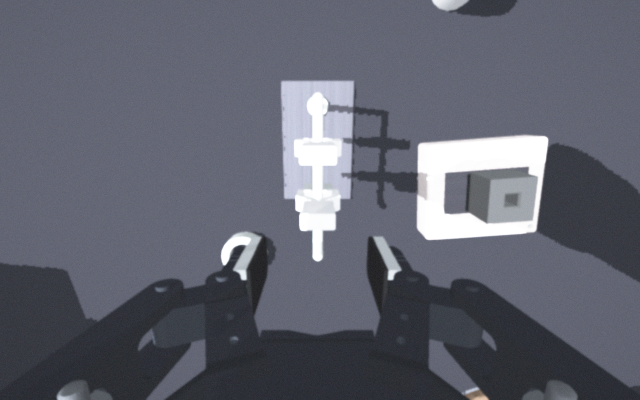

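```bash
python3 - <<'E'
from h import *
bot.move_ptp([.41,.043,.26],rv(np.pi));bot.hold(.3);st()
w=shoot("wrist","w13");np.save("w13.npy",w,allow_pickle=True)
t=shoot("top","t13")
np.save("t13.npy",t,allow_pickle=True)
for x in(w,t):
  for q in ("slot_mid","interlock_box"):
    for r in bot.mark_of(x,q)[:2]: print(q,round(r["p"],2),np.round(r["position"],4))
E
python3 -c "
import cv2
a=cv2.imread('pics/t13.png');cv2.imwrite('pics/t13c.png',cv2.resize(a[200:280,270:360],None,fx=7,fy=7,interpolation=cv2.INTER_CUBIC))"
```

```text
31.71 pos [0.4103 0.0439 0.26  ] f [ 0.99 -0.8  -1.03] g 0.598
slot_mid 0.86 [0.4717 0.0437 0.0849]
interlock_box 0.82 [ 0.4742  0.0464 -0.0056]
slot_mid 0.8 [0.4761 0.0408 0.0854]
interlock_box 0.79 [ 0.4744  0.0424 -0.0043]
```

View pics/w13.png

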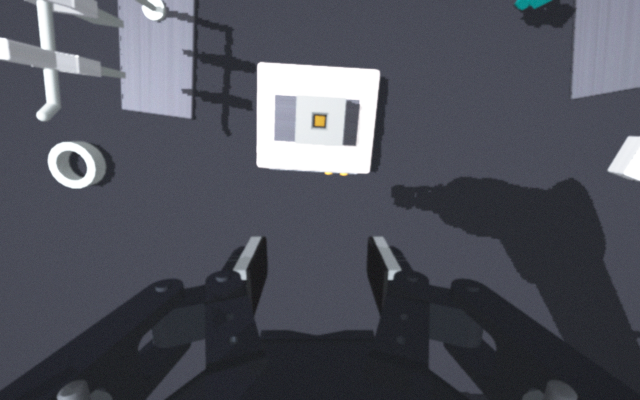

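View pics/t13c.png

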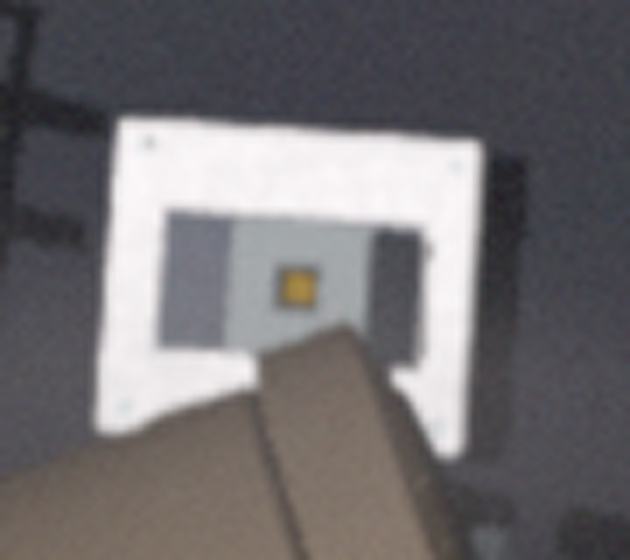

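View pics/w13c.png

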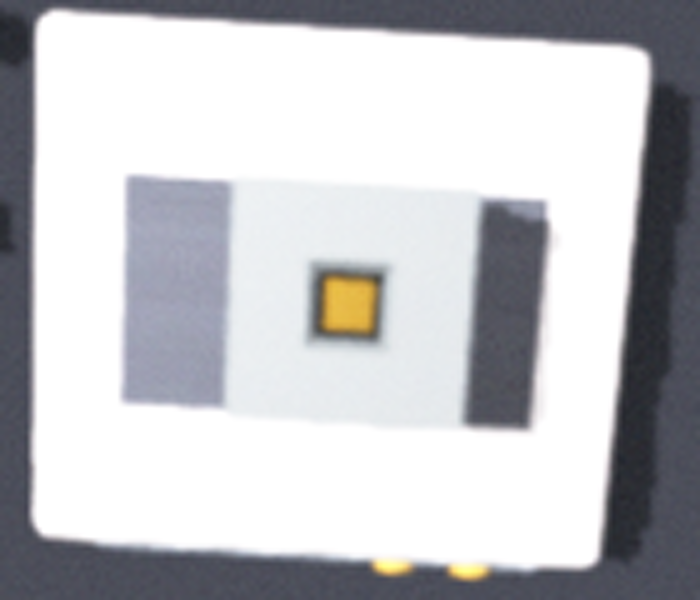

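```bash
python3 - <<'E'
from h import *
o=rv(F[2]+np.pi);x=-.032
bot.move_ptp(hp(F,x,.245),o);bot.hold(.2);st("hover")
bot.servo_line(hp(F,x,.166),rate=.1);bot.hold(.1);st("down")
w=shoot("wrist","w14")
E
```

```text
hover 33.68 pos [ 0.5967 -0.3064  0.2457] f [-0.17 -0.41  0.93] g 0.602
down 34.73 pos [ 0.597  -0.3077  0.1669] f [ 0.68  0.43 -0.62] g 0.602
```

View pics/w14.png

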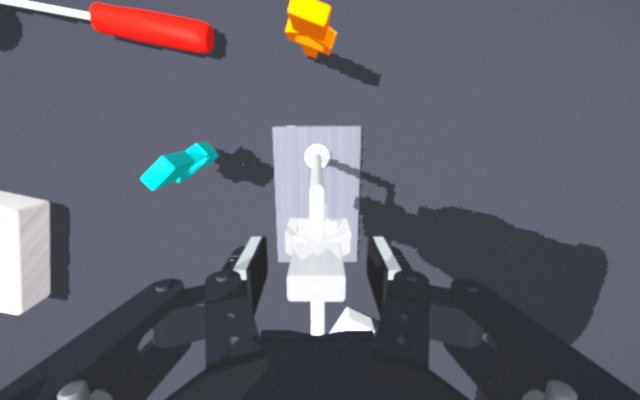

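```bash
python3 - <<'E'
from h import *
x=-.032
bot.grip(0.0);st("gripped")
bot.servo_line(hp(F,x,.180),rate=.05);st("lift")
bot.servo_line(hp(F,-.10,.180),rate=.1);st("a")
bot.servo_line(hp(F,-.19,.180),rate=.1);st("out")
o=rv(-.065+np.pi)
bot.move_ptp([.4755,.0425,.25],o);bot.hold(.3);st("over box")
w=shoot("wrist","w15");s=shoot("side","s15");t=shoot("top","t15");np.save("wst15.npy",[w,s,t],allow_pickle=True)
for q in("rear_key","rear_key_eye"):
 for x in(w,s):
  for r in bot.mark_of(x,q)[:4]:
    if r["position"][0]<.55: print(q,round(r["p"],2),np.round(r["position"],4))
E
python3 -c "
import cv2
a=cv2.imread('pics/s15.png');cv2.imwrite('pics/s15c.png',cv2.resize(a[140:280,230:350],None,fx=4.2,fy=4.2,interpolation=cv2.INTER_CUBIC))"
```

```text
gripped 35.13 pos [ 0.5966 -0.3077  0.1662] f [ 0.14 -1.01  1.11] g 0.275
lift 35.57 pos [ 0.5966 -0.3076  0.1804] f [-0.21 -0.53 -0.15] g 0.275
a 36.4 pos [ 0.53   -0.3188  0.1802] f [-0.42  0.2  -0.94] g 0.272
out 37.45 pos [ 0.4415 -0.3341  0.1801] f [-0.97  0.91 -0.68] g 0.271
over box 39.18 pos [0.4756 0.0419 0.2498] f [ 0.98  0.82 -0.73] g 0.27
rear_key 0.67 [0.4748 0.04   0.172 ]
rear_key 0.5 [0.4737 0.0421 0.1736]
rear_key_eye 0.9 [0.4732 0.0402 0.2463]
rear_key_eye 0.66 [0.4717 0.0409 0.2465]
```

View pics/w15.png

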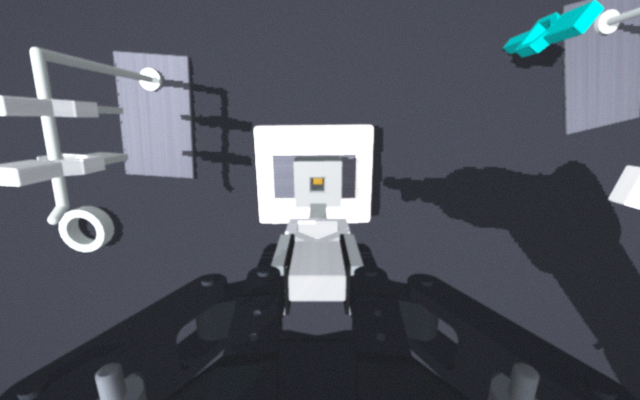

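View pics/s15c.png

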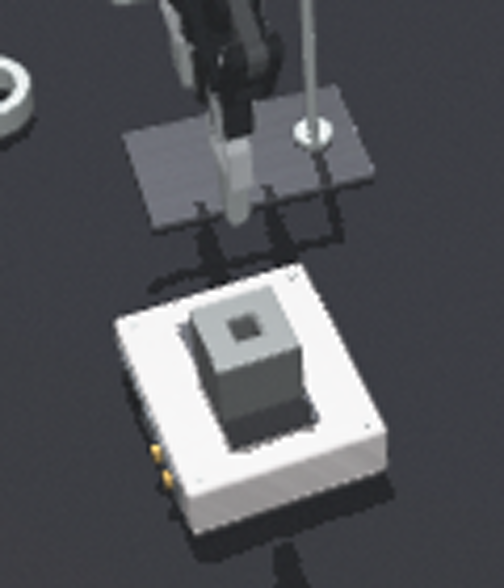

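```bash
python3 - <<'E'
from h import *
w,s,t=np.load("wst15.npy",allow_pickle=True)
def bp(s,u,v,z):
    T=s["T"];d=T[:3,:3]@np.linalg.inv(s["K"])@[u,v,1];return T[:3,3]+d*(z-T[2,3])/d[2]
print("side",bp(s,287.6,217.6,.086))
cv2.imwrite("pics/w15c.png",cv2.resize(w["pixels"][140:310,250:390,::-1],None,fx=4,fy=3.5,interpolation=cv2.INTER_CUBIC))
for z in(.172,):print("wrist hole", bp(w,317.8,184,.086))
print("key front bottom expected px", proj(w,[[.4756+a,.0419,.172] for a in(.006,-.006)]),"tab", proj(w,[[.4756+a,.0419,.172+h] for a,h in((-.006,.112),(-.006,.076),(.006,.112))]))
E
```

```text
side [0.47462273 0.03842306 0.086     ]
wrist hole [0.47543089 0.04137855 0.086     ]
key front bottom expected px [[317.02905218 200.13776636]
 [318.05376711 214.93209554]] tab [[319.32191705 299.68352432]
 [318.72519294 259.80399622]
 [317.40904495 273.81267183]]
```

View pics/w15c.png

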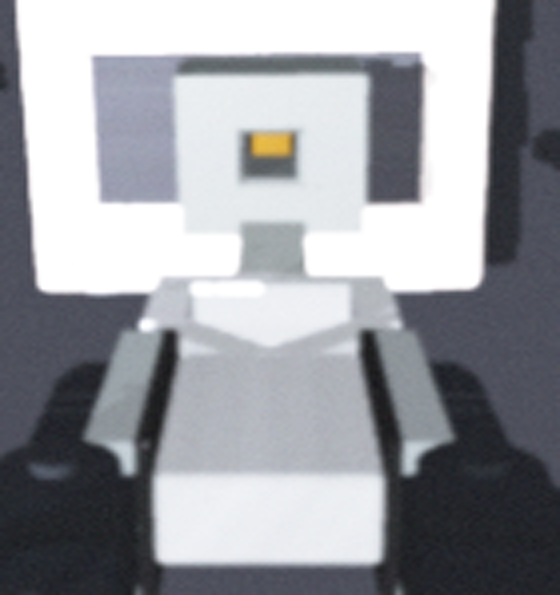

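```bash
cat >> h.py <<'E'
def fav(n=8):
    f=[]
    for _ in range(n): f.append(bot.current_contact_force()); bot.hold(.01)
    return np.mean(f,0)
E
python3 - <<'E'
from h import *
X,Y=.4763,.0415
bot.servo_line([X,Y,.168],rate=.1);bot.hold(.2);f0=fav();st("pre");print(f0)
w=shoot("wrist","w16")
t0=bot.current_t()
for z in np.arange(.164,.1475,-.002):
    bot.servo_line([X,Y,z],rate=.04);f=fav(5)-f0
    p=bot.current_position();print(round(z,4),p.round(4),f.round(2))
    if f[2]>4 or np.hypot(f[0],f[1])>5: print("contact");break
print(bot.current_t()-t0)
shoot("wrist","w17");shoot("side","s17")
np.save("f0.npy",f0)
E
python3 -c "
import cv2
a=cv2.imread('pics/s17.png');cv2.imwrite('pics/s17c.png',cv2.resize(a[140:280,230:350],None,fx=4.2,fy=4.2,interpolation=cv2.INTER_CUBIC))"
```

```text
pre 40.77 pos [0.4766 0.0415 0.1684] f [-0.7   0.35 -0.16] g 0.269
[ 0.04572172  0.2223968  -0.99104275]
0.164 [0.4761 0.0415 0.1638] [ 0.25 -0.32  0.12]
0.162 [0.4763 0.0415 0.1619] [ 0.06 -0.44  0.31]
0.16 [0.4763 0.0415 0.1599] [0.03 0.08 0.38]
0.158 [0.4763 0.0415 0.1579] [ 0.19 -0.42  0.19]
0.156 [0.4762 0.0415 0.1559] [-0.09 -0.15  0.35]
0.154 [0.4765 0.0416 0.1541] [-0.2   0.35  2.86]
0.152 [0.4767 0.0416 0.1524] [-1.52 -0.54  8.09]
contact
2.0416000000000025
```

View pics/s17c.png

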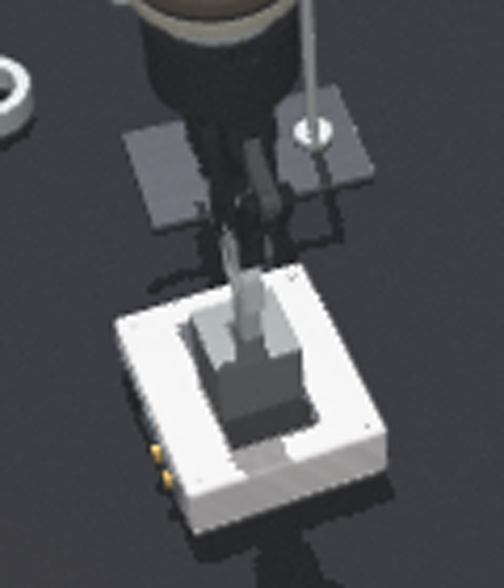

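View pics/w16.png

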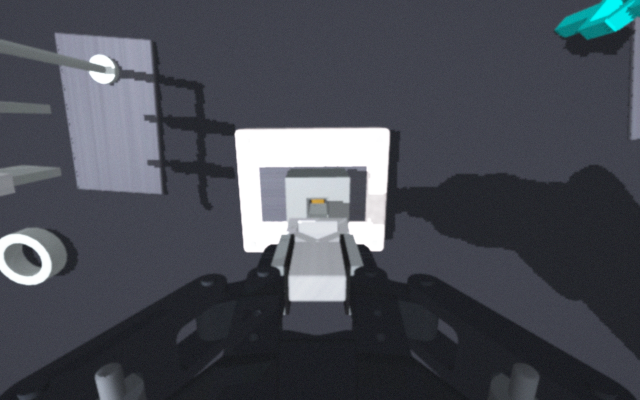

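```bash
python3 - <<'E'
from h import *
f0=np.load("f0.npy");X,Y=.4763,.0415
print(bot.current_wrist_torque())
bot.servo_line([X,Y,.1555],rate=.04)
for dx,dy in((-.0015,0),(-.0012,-.0015),(-.0012,.0015),(0,-.0018),(0,.0018),(-.0025,0)):
    bot.servo_line([X+dx,Y+dy,.1555],rate=.04)
    bot.servo_line([X+dx,Y+dy,.1525],rate=.04);f=fav(4)-f0
    print(dx,dy,bot.current_position().round(4),f.round(2),round(bot.current_t(),2))
    if f[2]<2.5: break
    bot.servo_line([X+dx,Y+dy,.1555],rate=.06)
E
```

```text
[-0.0908197   0.26101146  0.06535412]
-0.0015 0 [0.4747 0.0415 0.1523] [ 0.19 -0.18  0.33] 43.74
```

```bash
python3 - <<'E'
from h import *
f0=np.load("f0.npy");X,Y=.4748,.0415
z=.1525
while z>.117:
    z-=.002 if z>.124 else .001
    bot.servo_line([X,Y,z],rate=.04);f=fav(3)-f0
    print(round(z,4),bot.current_position().round(4),f.round(2))
    if f[2]>11 or np.hypot(f[0],f[1])>5: print("stop");break
print(bot.current_t())
E
```

```text
0.1505 [0.4747 0.0415 0.1504] [-0.02  0.03  0.66]
0.1485 [0.4747 0.0415 0.1484] [-0.36  0.18  0.23]
0.1465 [0.4747 0.0415 0.1464] [-0.55 -0.55  0.07]
0.1445 [0.4747 0.0415 0.1444] [0.03 0.05 0.09]
0.1425 [0.4747 0.0415 0.1424] [-0.23  0.3   0.21]
0.1405 [0.4747 0.0415 0.1404] [ 0.21 -0.29 -0.02]
0.1385 [0.4747 0.0415 0.1384] [ 0.09  0.09 -0.1 ]
0.1365 [0.4747 0.0415 0.1364] [0.75 0.18 0.17]
0.1345 [0.4747 0.0415 0.1344] [ 0.07 -0.31  0.64]
0.1325 [0.4747 0.0415 0.1324] [0.05 0.01 0.52]
0.1305 [0.475  0.0416 0.1307] [-1.01 -0.41  4.64]
0.1285 [0.475  0.0416 0.1287] [-0.39 -0.38  6.19]
0.1265 [0.475  0.0416 0.1266] [ 0.05 -1.05  5.51]
0.1245 [0.4749 0.0415 0.1246] [-0.36  0.07  5.09]
0.1225 [0.4749 0.0415 0.1226] [ 0.17 -0.08  5.44]
0.1215 [0.4749 0.0415 0.1216] [0.82 0.31 5.84]
0.1205 [0.4749 0.0415 0.1206] [ 0.05 -0.45  5.63]
0.1195 [0.4749 0.0415 0.1196] [ 0.3  -0.01  5.86]
0.1185 [0.4749 0.0416 0.1188] [-0.17  0.37  8.61]
0.1175 [0.4751 0.0416 0.118 ] [-1.14 -0.12 12.12]
stop
49.2417
```

```bash
python3 - <<'E'
from h import *
X,Y=.4748,.0415
bot.servo_line([X,Y,.1190],rate=.02);st("relax")
bot.grip(0.6);bot.hold(.1);st("open")
bot.servo_line([X,Y,.26],rate=.15);bot.hold(.2);st("up")
w=shoot("wrist","w20");s=shoot("side","s20")
for q in("rear_key","rear_key_eye","front_key_eye"):
 for x in(w,s):
  for r in bot.mark_of(x,q)[:4]:
    if r["position"][0]<.58: print(q,round(r["p"],2),np.round(r["position"],4))
E
python3 -c "
import cv2
a=cv2.imread('pics/s20.png');cv2.imwrite('pics/s20c.png',cv2.resize(a[100:280,210:350],None,fx=3.3,fy=3.3,interpolation=cv2.INTER_CUBIC))"
```

```text
relax 49.49 pos [0.4749 0.0416 0.1192] f [-0.51  0.03  6.24] g 0.274
open 49.98 pos [0.4746 0.0414 0.1188] f [-0.6   0.27 -0.42] g 0.604
up 51.27 pos [0.4745 0.0414 0.2593] f [-0.27  0.23  0.36] g 0.602
rear_key 0.59 [0.4731 0.0389 0.0416]
rear_key 0.23 [0.5653 0.2372 0.1638]
rear_key 0.79 [0.4723 0.0406 0.0477]
rear_key_eye 0.79 [0.4739 0.0408 0.12  ]
rear_key_eye 0.74 [ 0.4209 -0.3757 -0.0025]
rear_key_eye 0.53 [0.4721 0.0411 0.1177]
front_key_eye 0.75 [0.5654 0.2362 0.1622]
```

View pics/s20c.png

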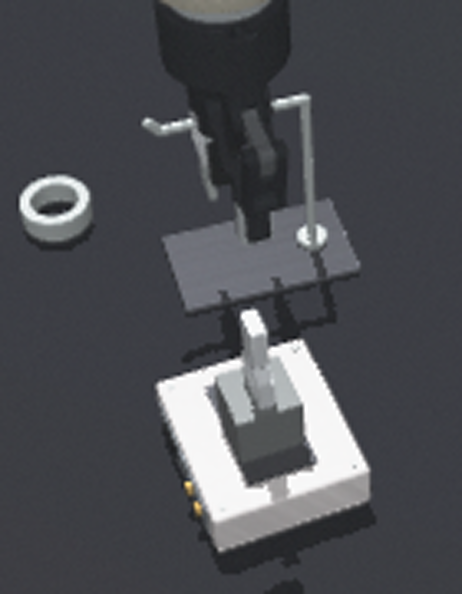

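View pics/w20.png

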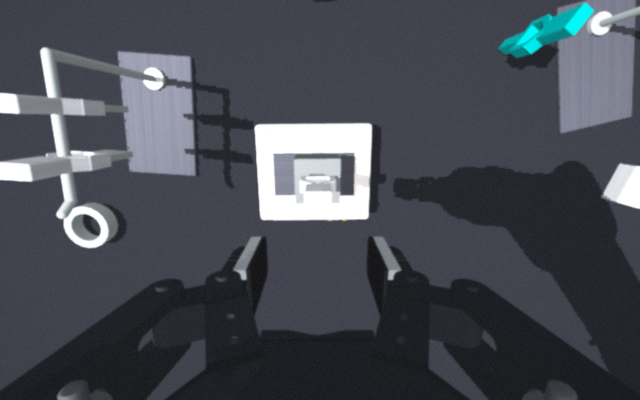

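```bash
python3 - <<'E'
from h import *
bot.hold(.3);st();print(bot.close_job())
E
```

```text
51.97 pos [0.4748 0.0415 0.26  ] f [-0.81 -0.1  -0.71] g 0.603
the job is handed in; nothing more can be done
None
```

I finished the job and handed it in at about 52 s. The front and middle keys hang on the spare hook, about 35 and 80 mm from its post, and the rear key is home in the socket with the gripper clear.

**Finding the socket:** The key first caught on the edge of the hole. I backed off, shifted 1.5 mm towards -x, and it then went in freely.

**Seating:** The plunger resisted with about 5–6 N. The force then rose to 12 N at the height where the shoulder should sit down, so I stopped and let go. The readings I took on the hooks stayed below about 4 N; I did not record forces between those readings.

**Last checks:**
- The pictures show the rear key upright with its shoulder on the block, and both moved keys on the spare hook. In the last side view the gripper hides part of that hook, but the wrist view shows both keys.
- The networks put the rear key's origin 42–48 mm high, where 46 mm is fully home.
- The plunger travel was never reported, so I inferred it from the depth and the force rise.
- The camera estimates of the hole disagreed by about 4 mm along the slot and 3 mm across it; feeling for it settled the position.

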